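# Shut the one uncapped valve on the heating manifold

## Robot

A 6-joint arm with a two-finger parallel gripper is mounted at the origin on a cart in front of the work surface, level with it; the furniture and walls round the work are solid. World frame = base frame: x ahead of the robot, y to its left, z up, the work surface at z = 0. Lengths are in m, angles in rad, forces in N, time in s.
With the tool pointing down it reaches from about 0.4 to 0.825 m from the base axis. Payload 7 kg.
Tool frame: the origin (TCP) lies at the very end of the fingers, on their centre line; the grasp point (between the pads) lies arm.grip_point_offset behind it (arm.grip_point_offset is the distance from the TCP to the grasp point, in m); z points along the fingers, y is the line along which they close (so a half turn about z gives the same grasp; the last joint's range is limited). The gripper opens to 88 mm and grips with 3 to 60 N. Pads are 19 mm wide; open, the fingers measure 130 mm over their backs; the gripper's body (78 mm by 193 mm) begins 47 mm behind the grasp point.
Start: joints at [1.579, 0.359, 0.012, 0, -1.224, -0.288], TCP at [0.186, 0.649, 0.227] pointing down, gripper open.
Joint ranges: [-3.07, 3.07], [-1.43, 2.12], [-1.02, 1.25], [-3.03, 1.67], [-3.05, -0], [-3.03, 3.03]. Speed limits (rad/s): [2.39, 2.39, 3.01, 3.14, 3.14, 3.14].

## Interface

Orientations are given as [roll, pitch, yaw] about the fixed x, y, z axes, in that order (R = Rz(yaw) Ry(pitch) Rx(roll)).
In Python, from station import arm gives the robot as it stands.
- The arm moves only by the shell command python3 -m crank 'ROWS' [OPENING] [FORCE]. ROWS is JSON, a list of rows, each an object of numbers: "dx", "dy", "dz": the shift along the tool's x, y, z in cm; "wx", "wy", "wz": the turn, a rotation vector about the tool's x, y, z in degrees. A call has exactly 10 rows; each row is the pose to reach, as a shift and turn from the pose commanded when the call began, along the tool's axes at that moment; what a row does not reach only later rows make up. A row lasts 1/8 s, in which the tool goes at most 62.5 mm and 10.7 degrees, less where a joint would pass 70% of its speed; a pose out of reach is approached as far as the arm can. A call with a gripper value outside its range is refused whole. OPENING is the finger opening in cm, from 0 to 8.76, set as the call begins (- or left out, the last holds). The fingers move at their own pace and stop on an object; FORCE is the grip in N (left out, the last holds). Time passes only in rows, so rows that repeat a pose let the fingers close, or fill a call up. It gives the time, the measured TCP pose, the force, the opening and the grip force at its end, in the units of the state.
- arm.get_state(): the state, without advancing time (a new reading comes with each control period).
- arm.grab_frame(name): name is "scene" or "side" or "wrist"; returns the picture (400x640x3 uint8, red, green, blue); there is no depth.
- arm.calibration(name): a dict with "fx", "fy", "cx", "cy" (pixels), "dist_coeffs" ([k1, k2, p1, p2, k3] as OpenCV has them; the pictures are not rectified), "world_from_camera" (4x4, takes a point from camera to world coordinates). Camera axes: x right, y down, z forward; pixel columns grow to the right and rows downward; lengths in m; the calibration is good to about 2 mm. A picture is of the moment at which its call begins: read the wrist's pose just before it. calibration takes no time and is no camera call; for the wrist camera it gives the pose at the moment of the call.
- arm.job_done(): hands the job in; it is judged then, once.
Trained networks look in the newest picture that a camera, given by its name, has taken for a name from the list of things; names that differ only in an ending like _2 or _b are one class to them, and where a whole thing is asked for, a point or a joint stands for the part that bears it (a point fixed in the world has none). Each returns a list of dicts, best first, with "confidence" (0 to 1); they miss things now and then, are a little off and sometimes report something else, mostly with a low value. They report only what shows in the picture. A call takes as long as a camera call.
- arm.find_in(camera, query): "centre" ([x, y, z] in m, in world coordinates, good to about 4 mm: the middle of the surface that is visible of it).
- arm.masks_of(camera, query): "pixels" (400x640 bool, what is visible of it).
- arm.mark_of(camera, query): "centre" ([x, y, z] in m, in world coordinates, good to about 4 mm: a listed point, or the origin of a listed thing).
The state is a dict: "t": time; "q": joint angles; "qd": joint speeds; "joint_efforts": joint torques, N m; "eef_pos": TCP position; "ee_rot": TCP orientation; "force": force on the tool from outside, world axes, zero at the start; "moment": the same for the moment, N m; "width": finger opening in m; "gripper_force": force on a finger pad.
Only numpy, scipy, OpenCV 4.12 (cv2) and the standard library are available. Lean on these libraries where they do the work, as an engineer would, in place of code of your own. Each camera call takes 0.05 s, during which the arm holds its last target. There are 200 camera calls.

## Task

The heating manifold on the worktop is about to be pressure tested, but one of its four outlets has no blanking cap. Turn that outlet's handle clockwise (seen from above) until the valve is fully shut, with the handle square across its outlet, then let go of it. Leave the other three handles as they stand.

Things in the scene. Friction and masses are not known exactly. Their poses are not given: they have to be found in the camera images.
- handle_bare (a joint): Angle (rad) of the handle to be turned, on the one valve whose outlet is a bare threaded stub (22 mm across, dark bore, end 60 mm from the handle's axis). 0 = open, bar in line with the outlet; grows clockwise seen from above; 1.571 = shut, bar square across the outlet, at a firm stop. Starts at 0.15 to 0.6; stays where left (friction 0.05 N m, no spring).
- handle_bare_grip (a point): Grip point of that handle, on its vertical axis, 100 mm above the worktop. The handle is an upright steel bar 42 long, 12 thick, 26 mm tall (86 to 112 mm up); x runs along the bar, y across it, z up, turning with it. Under it a neck 11 mm across, then from 72 mm down a brass bonnet 24 mm across. Next handles are 65 mm away: open the fingers only about 40 mm.
- handle_cap1_end (a point): A handle to leave alone: its outlet has a fat hexagonal brass cap (35 mm across). Same bar as handle_bare, at any angle from open to 1.1 rad. The point is the middle of one end face, 21 mm from its own axis along the bar (-x), 100 mm up; x along the bar, z up. The brass manifold is fixed: a level bar 360 mm long with four such valves in a row, outlets to the robot's side.
- handle_cap2_end (a point): A handle to leave alone: its outlet has a fat hexagonal brass cap (35 mm across). Same bar as handle_bare, at any angle from open to 1.1 rad. The point is the middle of one end face, 21 mm from its own axis along the bar (-x), 100 mm up; x along the bar, z up. The valves stand in any order. A wall cabinet hangs over the worktop beyond x = 0.6 m, 0.47 m up: keep the arm clear.
- handle_cap3_end (a point): A handle to leave alone: its outlet has a fat hexagonal brass cap (35 mm across). Same bar as handle_bare, at any angle from open to 1.1 rad. The point is the middle of one end face, 21 mm from its own axis along the bar (-x), 100 mm up; x along the bar, z up. Gauge (42 mm across) and air vent at the manifold's ends are at most 115 mm high, 60 mm from the nearest handle axis.

How it is judged:
At the end, for the whole second after the job is handed in: The handle of the uncapped outlet is shut: within 10 degrees (0.175 rad) of square across its outlet, at rest; the ends of the other three handles are within 4 mm (about 11 degrees) of where they stood (value of joint handle_bare above 1.396 rad and velocity of joint handle_bare below 0.1 rad/s and distance of each of handle_cap1_end, handle_cap2_end, handle_cap3_end from where it was at the start of the episode below 0.004 m); the robot touches nothing.
It fails at once if another handle is turned: its end moves more than 4 mm (about 11 degrees) (distance of any of handle_cap1_end, handle_cap2_end, handle_cap3_end from where it was at the start of the episode above 0.004 m).
It also fails if it takes over 32 s, if anything falls off the work surface, if the arm or the gripper's body presses on something with over 40 N, if the wrist force passes 120 N, or if a joint passes its speed limit or range.

## Working session

There is one attempt and no reset: what is moved stays moved. The work goes in short steps, Python scripts to look and compute and a shell command to move; the robot and the scene stay as the last step left them, time stands still between calls to the robot, and variables do not carry over. Pictures are saved under pics/ and viewed, at most 10 in all, crops included, and the job is handed in when it is done.

```bash
mkdir -p pics; python3 - <<'E'
from station import arm
import cv2,numpy as np
print(arm.get_state(), arm.grip_point_offset)
ims=[]
for c in("scene","side"):
    im=arm.grab_frame(c); cv2.imwrite(f"pics/{c}0.png",im[:,:,::-1])
    k=arm.calibration(c); print(c,k['fx'],np.round(k['world_from_camera'],3).tolist())
    for q in("handle_bare_grip","handle_cap1_end"):
        for d in arm.mark_of(c,q): print(q,d)
    for d in arm.find_in(c,"handle_bare"): print('find',d)
E
```

```text
{'t': 0.0, 'q': array([ 1.57907639e+00,  3.59363089e-01,  1.10809604e-02, -3.40201446e-04,
       -1.22407941e+00, -2.88086310e-01]), 'qd': array([-0.00196118, -0.00117248,  0.00028988,  0.0001638 , -0.00049437,
        0.00134032]), 'joint_efforts': array([-6.83139187e-04, -5.82720852e+01,  2.93073517e+01,  6.99724406e+00,
        7.07796498e-03, -1.50551791e-04]), 'eef_pos': array([0.18631763, 0.64828611, 0.22564948]), 'ee_rot': array([ 3.14000107e+00, -1.38112884e-04, -2.79921994e-01]), 'force': array([-0.04967624, -0.63715996,  0.02165623]), 'moment': array([ 0.01120809,  0.01235363, -0.0469451 ]), 'gripper_force': 0.0, 'width': 0.08769818329974076} 0.0188
scene 442.80628464895614 [[0.81, -0.285, 0.512, 0.034], [-0.585, -0.43, 0.687, -0.652], [0.024, -0.857, -0.515, 0.551], [0.0, 0.0, 0.0, 1.0]]
handle_bare_grip {'centre': [0.4764, -0.1107, 0.1009], 'confidence': 0.71}
handle_cap1_end {'centre': [0.4767, 0.0363, 0.0973], 'confidence': 0.84}
find {'centre': [0.469, -0.1141, 0.0986], 'confidence': 0.81}
side 386.99732241834676 [[0.872, -0.308, 0.381, 0.154], [-0.49, -0.56, 0.668, -0.629], [0.007, -0.769, -0.639, 0.648], [0.0, 0.0, 0.0, 1.0]]
handle_bare_grip {'centre': [0.4761, -0.1101, 0.0953], 'confidence': 0.48}
handle_cap1_end {'centre': [0.4777, 0.0336, 0.0985], 'confidence': 0.78}
find {'centre': [0.473, -0.1156, 0.1066], 'confidence': 0.52}
```

View pics/scene0.png

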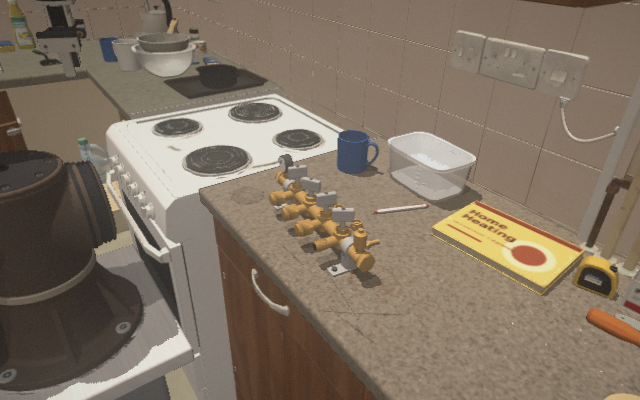

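View pics/side0.png

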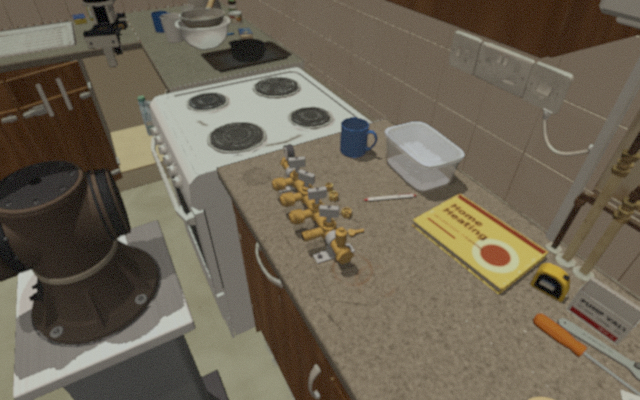

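```bash
cat > h.py <<'E'
import numpy as np,cv2
from scipy.spatial.transform import Rotation as R
from station import arm
def rel(target,yaw=None):
    """print shift in tool axes (cm) and wz (deg) to a world TCP target, tool down"""
    s=arm.get_state(); T=R.from_euler('xyz',s['ee_rot'])
    d=T.inv().apply(np.array(target)-s['eef_pos'])*100
    w=None
    if yaw is not None: w=np.degrees((T.inv()*R.from_euler('xyz',[np.pi,0,yaw])).as_rotvec())
    print('rel cm',d.round(2),'rot',None if w is None else w.round(1))
def proj(c,P):
    k=arm.calibration(c); M=np.linalg.inv(k['world_from_camera'])
    K=np.array([[k['fx'],0,k['cx']],[0,k['fy'],k['cy']],[0,0,1]])
    return cv2.projectPoints(np.atleast_2d(P).astype(float),cv2.Rodrigues(M[:3,:3])[0],M[:3,3],K,np.array(k['dist_coeffs']))[0][:,0]
def plane(c,uv,z):
    k=arm.calibration(c); W=np.array(k['world_from_camera'])
    K=np.array([[k['fx'],0,k['cx']],[0,k['fy'],k['cy']],[0,0,1]])
    n=cv2.undistortPoints(np.array(uv,float).reshape(-1,1,2),K,np.array(k['dist_coeffs']))[:,0]
    d=np.c_[n,np.ones(len(n))]@W[:3,:3].T
    return W[:3,3]+d*((z-W[2,3])/d[:,2])[:,None]
E
python3 - <<'E'
from h import *
im=cv2.imread('pics/scene0.png')[140:290,250:400]
cv2.imwrite('pics/z.png',cv2.resize(im,(600,600),interpolation=cv2.INTER_CUBIC))
print(proj('scene',[[.476,-.11,.1]]))
for p in([.40,.30,.28],[.42,.10,.28],[.40,-.11,.28]): rel(p,0.0)
E
```

```text
[[343.67928159 213.02892388]]
rel cm [30.16 27.61 -5.35] rot [  0.   0. -16.]
rel cm [37.61 46.28 -5.34] rot [  0.   0. -16.]
rel cm [41.48 67.02 -5.34] rot [  0.   0. -16.]
```

View pics/z.png

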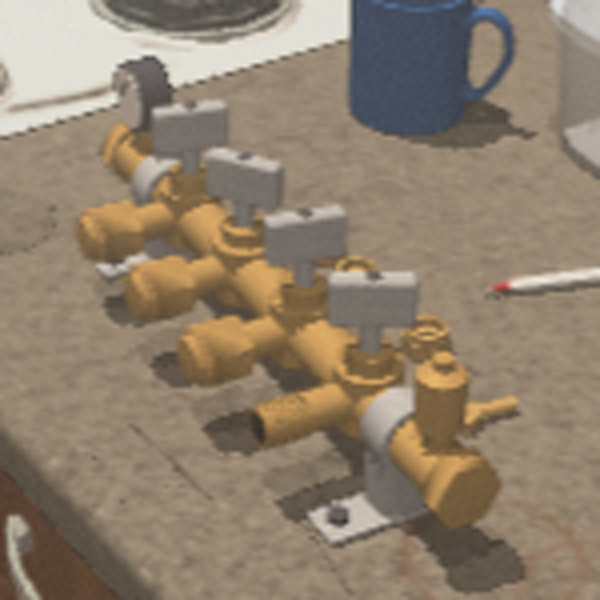

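```bash
python3 -m crank '[{"dx":4.5,"dy":4,"dz":-2},{"dx":9,"dy":8,"dz":-4},{"dx":13.5,"dy":12,"dz":-5},{"dx":18,"dy":16,"dz":-5},{"dx":22.5,"dy":20,"dz":-5},{"dx":27,"dy":24,"dz":-5},{"dx":31,"dy":28.5,"dz":-5},{"dx":33.5,"dy":34,"dz":-5},{"dx":36,"dy":40,"dz":-5},{"dx":38,"dy":45,"dz":-5}]' 3.2 && python3 -c "
from h import *
rel([.43,-.11,.28],-.3)"
```

```text
$[0]: bad value
```

```bash
python3 -m crank '[{"dx":4.5,"dy":4,"dz":-2,"wx":0,"wy":0,"wz":0},{"dx":9,"dy":8,"dz":-4,"wx":0,"wy":0,"wz":0},{"dx":13.5,"dy":12,"dz":-5,"wx":0,"wy":0,"wz":0},{"dx":18,"dy":16,"dz":-5,"wx":0,"wy":0,"wz":0},{"dx":22.5,"dy":20,"dz":-5,"wx":0,"wy":0,"wz":0},{"dx":27,"dy":24,"dz":-5,"wx":0,"wy":0,"wz":0},{"dx":31,"dy":28.5,"dz":-5,"wx":0,"wy":0,"wz":0},{"dx":33.5,"dy":34,"dz":-5,"wx":0,"wy":0,"wz":0},{"dx":36,"dy":40,"dz":-5,"wx":0,"wy":0,"wz":0},{"dx":38,"dy":45,"dz":-5,"wx":0,"wy":0,"wz":0}]' 3.2 && python3 -c "
from h import *
rel([.43,-.11,.28],-.3)"
```

```text
t: 1.65
eef_pos: [0.4272, 0.1092, 0.2769]
ee_rot: [-3.141, -0.001, -0.28]
force: [1.2, -0.5, -1.1]
width: 0.032
gripper_force: 0.0
rel cm [ 6.32 20.99 -0.32] rot [-0.  -0.   1.2]
```

```bash
python3 -m crank '[{"dx":1.5,"dy":5.5,"dz":0,"wx":0,"wy":0,"wz":0},{"dx":3,"dy":11,"dz":0,"wx":0,"wy":0,"wz":0},{"dx":4.5,"dy":16,"dz":0,"wx":0,"wy":0,"wz":0},{"dx":6,"dy":21,"dz":0,"wx":0,"wy":0,"wz":0},{"dx":6,"dy":21,"dz":0,"wx":0,"wy":0,"wz":0},{"dx":6,"dy":21,"dz":0,"wx":0,"wy":0,"wz":0},{"dx":6,"dy":21,"dz":0,"wx":0,"wy":0,"wz":0},{"dx":6,"dy":21,"dz":0,"wx":0,"wy":0,"wz":0},{"dx":6,"dy":21,"dz":0,"wx":0,"wy":0,"wz":0},{"dx":6,"dy":21,"dz":0,"wx":0,"wy":0,"wz":0}]' && python3 - <<'E'
from h import *
im=arm.grab_frame('wrist'); cv2.imwrite('pics/w1.png',im[:,:,::-1])
k=arm.calibration('wrist'); print(np.round(k['world_from_camera'],3).tolist())
for q in("handle_bare_grip","handle_cap1_end"):
    for d in arm.mark_of('wrist',q): print(q,d,proj('wrist',d['centre']))
m=arm.masks_of('wrist','handle_bare')
for d in m:
    p=d['pixels']; c=cv2.findContours(p.astype(np.uint8),0,2)[0]; c=max(c,key=len)
    print(d['confidence'],p.sum(),cv2.minAreaRect(c))
E
```

```text
t: 2.9
eef_pos: [0.4271, -0.1067, 0.2766]
ee_rot: [-3.142, -0.0, -0.279]
force: [0.7, 0.3, -0.3]
width: 0.0319
gripper_force: 0.0
[[-0.275, -0.93, -0.245, 0.492], [-0.961, 0.266, 0.07, -0.125], [0.0, 0.254, -0.967, 0.435], [0.0, 0.0, 0.0, 1.0]]
handle_bare_grip {'centre': [0.4705, -0.1101, 0.0992], 'confidence': 0.8} [[310.43635511 149.74980567]]
handle_cap1_end {'centre': [0.4725, 0.0396, 0.1027], 'confidence': 0.63} [[191.76542204 183.05453625]]
0.66 336 ((311.84344482421875, 149.30020141601562), (10.357034683227539, 36.686363220214844), 16.927513122558594)
```

View pics/w1.png

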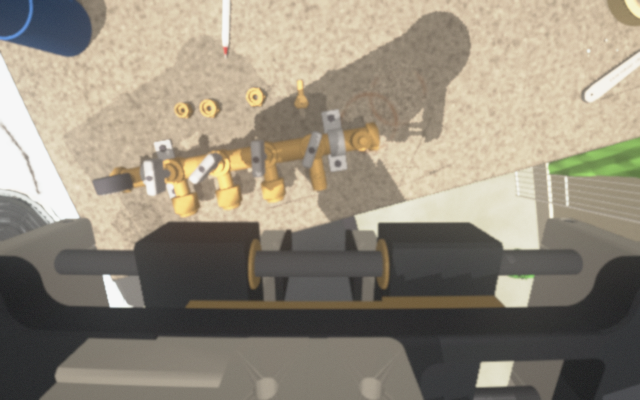

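```bash
python3 - <<'E'
from h import *
def bar(q,c='wrist'):
    for d in arm.masks_of(c,q):
        p=d['pixels'].astype(np.uint8); ct=max(cv2.findContours(p,0,2)[0],key=len)
        b=cv2.boxPoints(cv2.minAreaRect(ct)); 
        W=plane(c,b,.112); e=[W[1]-W[0],W[2]-W[1]]; L=[np.linalg.norm(x) for x in e]; a=e[int(L[1]>L[0])]
        print(q,round(d['confidence'],2),W.mean(0).round(4),'len',np.round(L,4),'dir',round(np.degrees(np.arctan(a[1]/a[0])),1))
for q in("handle_bare","handle_cap1_end"): bar(q)
im=cv2.imread('pics/w1.png')[90:230,230:390]
cv2.imwrite('pics/w1z.png',cv2.resize(im,None,fx=4.2,fy=4.2,interpolation=cv2.INTER_CUBIC))
E
```

```text
handle_bare 0.66 [ 0.4711 -0.1124  0.112 ] len [0.0414 0.0116] dir -33.6
handle_cap1_end 0.74 [ 0.4716 -0.1127  0.112 ] len [0.0417 0.0117] dir -35.2
handle_cap1_end 0.63 [0.4861 0.0132 0.112 ] len [0.0442 0.014 ] dir -64.3
```

View pics/w1z.png

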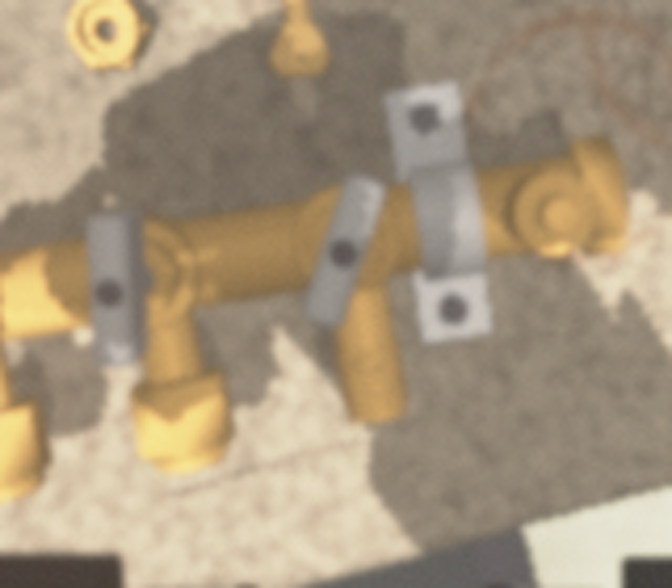

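```bash
python3 - <<'E'
from h import *
px=np.array([[343,254],[108,293]])/4.2+[230,90]-.4
W=plane('wrist',px,.112); print(W.round(4)); d=W[1]-W[0]; print(np.linalg.norm(d),'row dir',np.degrees(np.arctan2(d[1],d[0])))
e=plane('wrist',np.array([[366,180],[320,322]])/4.2+[230,90]-.4,.112); e=e[0]-e[1];print(np.linalg.norm(e),np.degrees(np.arctan(e[1]/e[0])))
px=np.array([[152,176],[204.5,167]]);
g=W[0].copy()
for yaw in(-34,):
  rel([g[0],g[1],.12+.001],np.radians(yaw)); 
E
```

```text
[[ 0.4706 -0.1117  0.112 ]
 [ 0.4784 -0.0468  0.112 ]]
0.06534225667273096 row dir 83.22024788924885
0.0401403719479107 -34.458494896361024
rel cm [ 4.32 -0.76 15.56] rot [ 0.  0. 18.]
```

```bash
python3 -m crank '[{"dx":2.2,"dy":-0.4,"dz":4,"wx":0,"wy":0,"wz":9},{"dx":4.4,"dy":-0.75,"dz":8,"wx":0,"wy":0,"wz":18},{"dx":4.4,"dy":-0.75,"dz":11,"wx":0,"wy":0,"wz":18},{"dx":4.4,"dy":-0.75,"dz":13,"wx":0,"wy":0,"wz":18},{"dx":4.4,"dy":-0.75,"dz":13,"wx":0,"wy":0,"wz":18},{"dx":4.4,"dy":-0.75,"dz":13,"wx":0,"wy":0,"wz":18},{"dx":4.4,"dy":-0.75,"dz":13,"wx":0,"wy":0,"wz":18},{"dx":4.4,"dy":-0.75,"dz":13,"wx":0,"wy":0,"wz":18},{"dx":4.4,"dy":-0.75,"dz":13,"wx":0,"wy":0,"wz":18},{"dx":4.4,"dy":-0.75,"dz":13,"wx":0,"wy":0,"wz":18}]' 3.2 15 && python3 - <<'E'
from h import *
rel([.471,-.112,.084],np.radians(-34))
ims=[]
for c,(u,v) in(('scene',(343,213)),('side',(325,205))):
    im=arm.grab_frame(c)[v-60:v+60,u-60:u+60,::-1]; ims.append(cv2.resize(im,(400,400),interpolation=cv2.INTER_CUBIC))
cv2.imwrite('pics/pre.png',np.hstack(ims))
E
```

```text
t: 4.45
eef_pos: [0.4714, -0.112, 0.1467]
ee_rot: [-3.141, -0.0, -0.594]
force: [-0.0, 0.5, -0.1]
width: 0.0323
gripper_force: 0.0
rel cm [-0.04  0.02  6.27] rot [-0. -0. -0.]
```

View pics/pre.png

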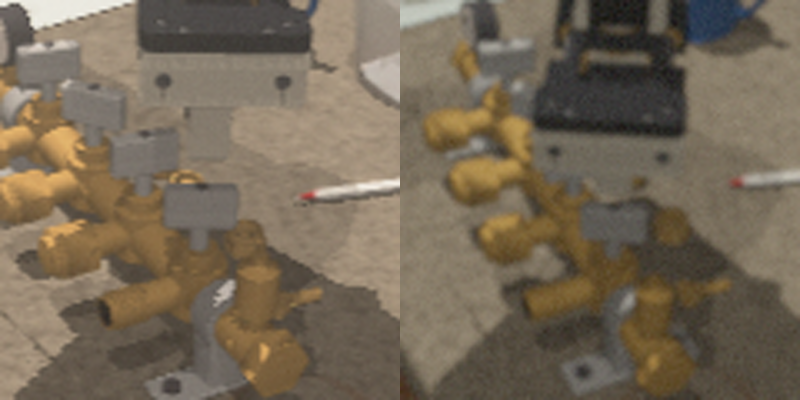

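The gripper stands over the bare handle (left panel: bar at 200,205, fingers at 210,135), clear of its neighbours. Going down.

```bash
python3 -m crank '[{"dx":0,"dy":0,"dz":1,"wx":0,"wy":0,"wz":0},{"dx":0,"dy":0,"dz":2,"wx":0,"wy":0,"wz":0},{"dx":0,"dy":0,"dz":3,"wx":0,"wy":0,"wz":0},{"dx":0,"dy":0,"dz":4,"wx":0,"wy":0,"wz":0},{"dx":0,"dy":0,"dz":5,"wx":0,"wy":0,"wz":0},{"dx":0,"dy":0,"dz":5.8,"wx":0,"wy":0,"wz":0},{"dx":0,"dy":0,"dz":6.2,"wx":0,"wy":0,"wz":0},{"dx":0,"dy":0,"dz":6.2,"wx":0,"wy":0,"wz":0},{"dx":0,"dy":0,"dz":6.2,"wx":0,"wy":0,"wz":0},{"dx":0,"dy":0,"dz":6.2,"wx":0,"wy":0,"wz":0}]' 3.2 15 && python3 -m crank '[{"dx":0,"dy":0,"dz":0,"wx":0,"wy":0,"wz":0},{"dx":0,"dy":0,"dz":0,"wx":0,"wy":0,"wz":0},{"dx":0,"dy":0,"dz":0,"wx":0,"wy":0,"wz":0},{"dx":0,"dy":0,"dz":0,"wx":0,"wy":0,"wz":0},{"dx":0,"dy":0,"dz":0,"wx":0,"wy":0,"wz":0},{"dx":0,"dy":0,"dz":0,"wx":0,"wy":0,"wz":0},{"dx":0,"dy":0,"dz":0,"wx":0,"wy":0,"wz":0},{"dx":0,"dy":0,"dz":0,"wx":0,"wy":0,"wz":0},{"dx":0,"dy":0,"dz":0,"wx":0,"wy":0,"wz":0},{"dx":0,"dy":0,"dz":0,"wx":0,"wy":0,"wz":0}]' 0.8 15
```

```text
t: 5.8
eef_pos: [0.4717, -0.112, 0.0849]
ee_rot: [-3.141, -0.001, -0.594]
force: [-0.2, 0.6, 0.0]
width: 0.032
gripper_force: 0.0
t: 7.05
eef_pos: [0.4719, -0.1115, 0.0847]
ee_rot: [-3.14, -0.0, -0.594]
force: [0.3, 6.0, -0.0]
width: 0.012
gripper_force: 15.0
```

Gripped at 12 mm, the bar's thickness. Turning clockwise (+wz, tool z points down).

```bash
python3 -m crank '[{"dx":0,"dy":0,"dz":0,"wx":0,"wy":0,"wz":7},{"dx":0,"dy":0,"dz":0,"wx":0,"wy":0,"wz":14},{"dx":0,"dy":0,"dz":0,"wx":0,"wy":0,"wz":21},{"dx":0,"dy":0,"dz":0,"wx":0,"wy":0,"wz":28},{"dx":0,"dy":0,"dz":0,"wx":0,"wy":0,"wz":35},{"dx":0,"dy":0,"dz":0,"wx":0,"wy":0,"wz":42},{"dx":0,"dy":0,"dz":0,"wx":0,"wy":0,"wz":49},{"dx":0,"dy":0,"dz":0,"wx":0,"wy":0,"wz":55},{"dx":0,"dy":0,"dz":0,"wx":0,"wy":0,"wz":58},{"dx":0,"dy":0,"dz":0,"wx":0,"wy":0,"wz":58}]' && python3 -m crank '[{"dx":0,"dy":0,"dz":0,"wx":0,"wy":0,"wz":1},{"dx":0,"dy":0,"dz":0,"wx":0,"wy":0,"wz":2},{"dx":0,"dy":0,"dz":0,"wx":0,"wy":0,"wz":3},{"dx":0,"dy":0,"dz":0,"wx":0,"wy":0,"wz":4},{"dx":0,"dy":0,"dz":0,"wx":0,"wy":0,"wz":5},{"dx":0,"dy":0,"dz":0,"wx":0,"wy":0,"wz":6},{"dx":0,"dy":0,"dz":0,"wx":0,"wy":0,"wz":6},{"dx":0,"dy":0,"dz":0,"wx":0,"wy":0,"wz":6},{"dx":0,"dy":0,"dz":0,"wx":0,"wy":0,"wz":6},{"dx":0,"dy":0,"dz":0,"wx":0,"wy":0,"wz":6}]' && python3 -c "
from h import *
print(arm.get_state()['moment'])"
```

```text
t: 8.3
eef_pos: [0.472, -0.1115, 0.0847]
ee_rot: [-3.141, 0.001, -1.607]
force: [0.9, 4.9, -0.1]
width: 0.0123
gripper_force: 15.0
t: 9.55
eef_pos: [0.472, -0.1115, 0.0847]
ee_rot: [-3.141, 0.001, -1.71]
force: [0.5, 5.4, 0.1]
width: 0.0122
gripper_force: 15.2
[ 1.94408079 -0.28673442  0.33024197]
```

Moment of 0.33 N m, well above the 0.05 friction, indicates the stop. Releasing and rising to check.

```bash
python3 -m crank '[{"dx":0,"dy":0,"dz":0,"wx":0,"wy":0,"wz":0},{"dx":0,"dy":0,"dz":0,"wx":0,"wy":0,"wz":0},{"dx":0,"dy":0,"dz":0,"wx":0,"wy":0,"wz":0},{"dx":0,"dy":0,"dz":0,"wx":0,"wy":0,"wz":0},{"dx":0,"dy":0,"dz":0,"wx":0,"wy":0,"wz":0},{"dx":0,"dy":0,"dz":0,"wx":0,"wy":0,"wz":0},{"dx":0,"dy":0,"dz":0,"wx":0,"wy":0,"wz":0},{"dx":0,"dy":0,"dz":-0.5,"wx":0,"wy":0,"wz":0},{"dx":0,"dy":0,"dz":-1,"wx":0,"wy":0,"wz":0},{"dx":0,"dy":0,"dz":-2,"wx":0,"wy":0,"wz":0}]' 3.2 15 && python3 -m crank '[{"dx":0,"dy":0,"dz":-2,"wx":0,"wy":0,"wz":-7},{"dx":0,"dy":0,"dz":-4,"wx":0,"wy":0,"wz":-14},{"dx":0,"dy":0,"dz":-7,"wx":0,"wy":0,"wz":-21},{"dx":0,"dy":0,"dz":-10,"wx":0,"wy":0,"wz":-28},{"dx":0,"dy":0,"dz":-13,"wx":0,"wy":0,"wz":-36},{"dx":0,"dy":1,"dz":-16,"wx":0,"wy":0,"wz":-45},{"dx":0,"dy":3,"dz":-17,"wx":0,"wy":0,"wz":-54},{"dx":0,"dy":4,"dz":-17,"wx":0,"wy":0,"wz":-63},{"dx":0,"dy":4,"dz":-17,"wx":0,"wy":0,"wz":-72},{"dx":0,"dy":4,"dz":-17,"wx":0,"wy":0,"wz":-80}]' && python3 - <<'E'
from h import *
im=arm.grab_frame('wrist')[:,:,::-1]; cv2.imwrite('pics/w2.png',im)
u,v=proj('wrist',[.4715,-.1,.1])[0].astype(int); print(u,v)
c=im[max(v-80,0):v+80,max(u-110,0):u+90]; cv2.imwrite('pics/w2z.png',cv2.resize(c,None,fx=3.7,fy=3.7,interpolation=cv2.INTER_CUBIC))
for d in arm.masks_of('wrist','handle_bare'):
        p=d['pixels'].astype(np.uint8); ct=max(cv2.findContours(p,0,2)[0],key=len)
        b=cv2.boxPoints(cv2.minAreaRect(ct)); 
        W=plane('wrist',b,.112); e=[W[1]-W[0],W[2]-W[1]]; L=[np.linalg.norm(x) for x in e]; a=e[int(L[1]>L[0])]
        print(d['confidence'],W.mean(0).round(4),'len',np.round(L,4),'dir',np.degrees(np.arctan(a[1]/a[0])))
E
```

```text
t: 10.8
eef_pos: [0.4712, -0.1121, 0.105]
ee_rot: [3.141, -0.0, -1.711]
force: [0.8, -0.2, 0.6]
width: 0.0318
gripper_force: 0.0
t: 12.05
eef_pos: [0.4315, -0.1065, 0.2755]
ee_rot: [-3.141, -0.001, -0.31]
force: [-0.4, 0.2, -0.2]
width: 0.032
gripper_force: 0.0
302 155
0.65 [ 0.4724 -0.1117  0.112 ] len [0.0405 0.0137] dir 83.22334786223186
```

View pics/w2z.png

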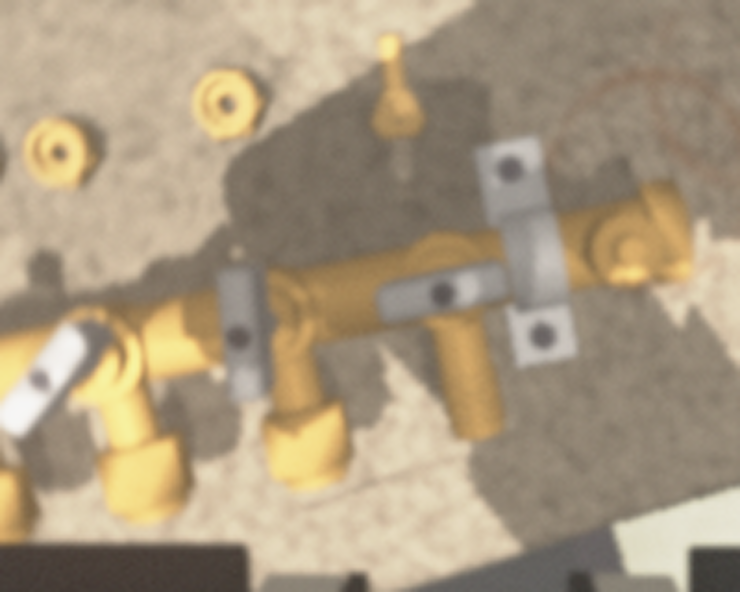

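The handle at crop (442,292) now lies along the manifold, square across the bare stub (measured 83.2°, the same as the row direction). The neighbouring handles stand as before, and the arm is clear.

```bash
python3 -c "
from station import arm
print(arm.job_done())"
```

```text
the job is handed in; nothing more can be done
None
```

I turned the uncapped outlet's handle clockwise to its stop, square across the outlet by the wrist camera, then let go; the neighbouring handles in that view looked unmoved, and I handed the job in at about 12 s (no verdict shown).

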